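Lock the filter cartridge into the model maker's dust extractor

ROBOT

A 6-joint arm with a two-finger parallel gripper is mounted at the origin on the work surface. World frame = base frame: x ahead of the robot, y to its left, z up, the work surface at z = 0. Lengths are in m, angles in rad, forces in N, time in s.
With the tool pointing down it reaches from about 0.35 to 0.725 m from the base axis. Payload 6 kg.
Tool frame: the origin (TCP) lies on the centre line of the jaws, within the pads' length; the fingertips stand 17 mm ahead of it and the grasp point (between the pads) lies 2 mm behind it (tip_reach is the distance from the TCP to the fingertips, in m); y points along the fingers, z is the direction in which the jaws open and shut, and the axes are right-handed (so a half turn about y gives the same grasp; the last joint's range is limited). The gripper opens to 85 mm and grips with 20 to 120 N. Pads are 22 mm wide; open, the fingers measure 114 mm over their backs; the gripper's body (76 mm by 85 mm) begins 54 mm behind the grasp point. The pads swing forward as they close: fully open they stand 13 mm farther back than shut.
Start: joints at [1.437, 0.04, 0.085, 0, -1.615, -0.334], TCP at [0.271, 0.536, 0.226] pointing down, gripper open.
Joint ranges: [-2.56, 2.56], [-1.29, 2.01], [-1.08, 1.49], [-3.29, 1.98], [-2.81, -0.18], [-2.99, 2.99]. Speed limits (rad/s): [2.57, 2.57, 3.01, 3.14, 3.14, 3.14].

INTERFACE

Orientations are given as a rotation vector (axis times angle).
In Python, from workcell import sense, read_camera, camera_model, finish_job, tip_reach gives the robot as it stands.
- The arm moves only by the shell command python3 -m pendant 'ROWS' [FORCE]. ROWS is a JSON object of lists of equal length, an entry for each row: "delta_pos": the shift along the tool's x, y, z as a fraction of full scale, a list of three; "turn": the turn about the tool's y as a fraction of full scale; "hand": the closure, from -1 (fully open) to 1 (shut), so that 0 is half open. In form: {"delta_pos": [[x, y, z], ...], "turn": [turn, ...], "hand": [hand, ...]}. A call has 1 to 12 rows; each row shifts and turns the commanded pose from where the row before left it, along the tool's axes as they then stand; what a row does not reach is not made up. Full scale, the value 1, is 750 mm for a shift and 120 degrees for a turn. A row lasts 1/8 s, in which the tool goes at most 62.5 mm and 10.7 degrees, less where a joint would pass 70% of its speed; a pose out of reach is approached as far as the arm can. A call with a number of a shift or a turn outside -1 to 1 is refused whole. A call with a gripper value outside its range is refused whole. The fingers move at their own pace and stop on an object; FORCE is the grip in N (left out, the last holds). Time passes only in rows, so rows that do not move let the fingers close. It gives the time, the measured TCP pose, the force and the opening at its end, in the units of the state.
- sense(): the state, without advancing time (a new reading comes with each control period).
- read_camera(name): name is "scene" or "top"; returns the picture (384x512x3 uint8, blue, green, red); there is no depth.
- camera_model(name): a dict with "vfov" (degrees; the focal length in pixels is half the picture's height over the tangent of half this angle, whatever the lens; pixels are square), "cx", "cy" (the principal point, pixels), "k1" (the pictures are not rectified: a ray, as slopes to the right and down, at radius r is drawn at 1 + k1 r^2 times it, then the intrinsics apply), "rvec" (rotation vector, rad) and "tvec" (3), from world to camera coordinates, as OpenCV has them. Camera axes: x right, y down, z forward; pixel columns grow to the right and rows downward; lengths in m; the calibration is good to about 2 mm. A picture is of the moment at which its call begins. camera_model takes no time and is no camera call.
- finish_job(): hands the job in, once; it reports no verdict.
The state is a dict: "clock": time; "qpos": joint angles; "joint_vel": joint speeds; "joint_torque": joint torques, N m; "eef_pos": TCP position; "eef_rot": TCP orientation; "ft_force": force on the tool from outside, world axes, zero at the start; "torque": the same for the moment, N m; "grip_width": finger opening in m.
Only numpy, scipy, OpenCV 4.12 (cv2) and the standard library are available. Lean on these libraries where they do the work, as an engineer would, in place of code of your own. Each camera call takes 0.05 s, during which the arm holds its last target. There are 200 camera calls.

TASK

Fit the filter cartridge (the grey cap with the straight bar grip on top) into the round socket on top of the bench dust extractor: lower it with its lugs through the two keyways, push it in against the spring, turn it a quarter turn clockwise seen from above, and let it click home so that it stays locked when you let go. Leave the round-knobbed blanking plug where it is.

Things in the scene. Friction and masses are not known exactly. Their poses are not given: they have to be found in the camera images.
- cartridge: Loose filter cartridge, 0.1-0.2 kg, 82 mm tall, upright. Origin: centre of its foot's underside, z up; x along bar grip and lugs (half a turn is the same). Heights: pale spigot 0-36 mm (radius 15 at foot, 19 above); two lugs 12-18 mm, 14 wide, reaching 37 mm from the axis at +x and -x; grey head 36-46 mm, radius 40; grey bar grip 46-82 mm, 70 long in x, 20 thick in y: pinch it from above.
- extractor: Fixed grey box, x -90 to 180, y -90 to 90, 70 mm high, with an aluminium collar (outer radius 52, 70-112 mm high). Origin: on the bench on the collar's axis, z up, x to one of two opposite keyways (other at -x), each marked by an ear outside the collar, to radius 66. Mouth radius 26, keyways open to 44: about 10 degrees and 5 mm to spare. End stops allow only a clockwise turn of about 90 degrees.
- socket (a point): Top centre of the free spring plate in the collar, 98 mm above the bench, marked point fixed, axes as the extractor. The cartridge's foot meets the plate here; spring 2 N, growing to 10 N. Push the foot 18 mm below this point (at least 14; the head hits the collar at 22), turn 90 degrees clockwise from above, let up: the foot rises to rest 10 mm below it, lugs in notches, cartridge x along extractor y.
- plug: Loose blanking plug, 0.16 kg, 82 mm tall, leave alone: same grey head (radius 40, 36-46 mm high) on a plain grey stem of radius 22 mm without lugs, with a round knob of radius 19 mm instead of a bar. Origin: centre of its underside, z up.
Mind the look-alikes: they are no part of the job. What is shaped like the cartridge but blue or pink is not meant.

How it is judged:
On the way:
1. the cartridge's lugs are in the keyways and it presses on the spring (z of cartridge in the frame of extractor below 0.094 m and horizontal distance between cartridge and extractor below 0.012 m).
At the end, for the whole second after the job is handed in: The cartridge is locked in the collar: its foot within 85.5 to 90.5 mm above the extractor's underside (clicked up into the notches), its axis within 12 mm of the socket's, its lugs at right angles to the keyways within 18 degrees, upright within 7 degrees, at rest (z of cartridge in the frame of extractor between 0.0855 and 0.0905 m and horizontal distance between cartridge and extractor below 0.012 m and angle between the x axis of cartridge and the y axis of extractor, either way round below 0.31 rad and angle between cartridge's own z axis and vertical below 0.12 rad and linear speed of cartridge below 0.02 m/s); the robot touches nothing.
It fails at once if the blanking plug was moved more than 40 mm (distance of plug from where it was at the start of the episode above 0.04 m).
It also fails if it takes over 45 s, if anything falls off the work surface, if the arm or the gripper's body presses on something with over 40 N, if the wrist force passes 120 N, or if a joint passes its speed limit or range.

## Working session

There is one attempt and no reset: what is moved stays moved. The work goes in short steps, Python scripts to look and compute and a shell command to move; the robot and the scene stay as the last step left them, time stands still between calls to the robot, and variables do not carry over. Pictures are saved under pics/ and viewed, about 8 in all and at most 12, crops included, and the job is handed in when it is done.

```bash
mkdir -p pics
cat > h.py <<'E'
import numpy as np, cv2
from workcell import *
def K(n):
    m=camera_model(n); f=192/np.tan(np.radians(m["vfov"])/2)
    return m,np.array([[f,0,m["cx"]],[0,f,m["cy"]],[0,0,1.]]),np.array([m["k1"],0,0,0,0.])
def plane(n,uv,z):
    m,k,d=K(n); R=cv2.Rodrigues(np.array(m["rvec"],float))[0]; t=np.array(m["tvec"],float)
    p=cv2.undistortPoints(np.array(uv,float).reshape(-1,1,2),k,d).reshape(-1,2)
    D=np.c_[p,np.ones(len(p))]@R; c=-R.T@t
    return c+D*((z-c[2])/D[:,2])[:,None]
def proj(n,P):
    m,k,d=K(n); return cv2.projectPoints(np.array(P,float).reshape(-1,3),np.array(m["rvec"],float),np.array(m["tvec"],float),k,d)[0].reshape(-1,2)
E
python3 - <<'E'
from h import *
for n in("scene","top"):
    im=read_camera(n); cv2.imwrite(f"pics/{n}0.png",im); m=camera_model(n);print(m)
    R=cv2.Rodrigues(np.array(m["rvec"],float))[0];print(-R.T@np.array(m["tvec"]))
s=sense();print(s["eef_pos"],s["eef_rot"],s["ft_force"],s["clock"],s["grip_width"]);print(cv2.Rodrigues(np.array(s["eef_rot"],float))[0].round(3))
E
```

```text
{'vfov': 50.44449330956739, 'cx': 254.19691346656458, 'cy': 195.61128482418022, 'k1': -0.12012083908996228, 'rvec': array([ 2.24691502,  1.04379116, -0.40230182]), 'tvec': array([-0.25423928, -0.23694297,  1.30174341])}
[ 0.95711333 -0.45335656  0.83289699]
{'vfov': 51.36450782306501, 'cx': 257.44942054556424, 'cy': 196.44866822880132, 'k1': -0.1009844621346638, 'rvec': array([ 2.12928032, -2.1492295 ,  0.19636427]), 'tvec': array([-0.03304991,  0.45633448,  1.02015133])}
[ 0.2776469  -0.02187092  1.08280933]
[0.27035643 0.53529038 0.22486499] [-0.46692875 -1.95924923  1.96251637] [-0.5346371   0.71144665 -0.05209699] 0.1 0.08532188064019025
[[-0.893 -0.001 -0.451]
 [ 0.451 -0.002 -0.893]
 [-0.    -1.     0.002]]
```

View pics/top0.png

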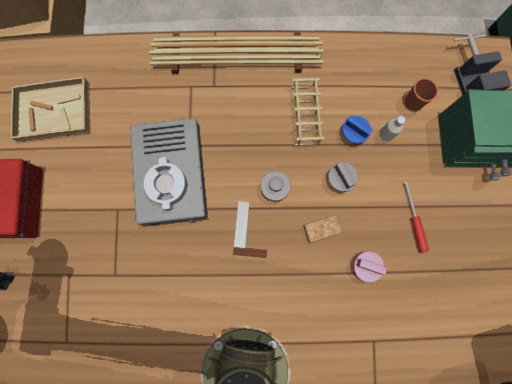

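View pics/scene0.png

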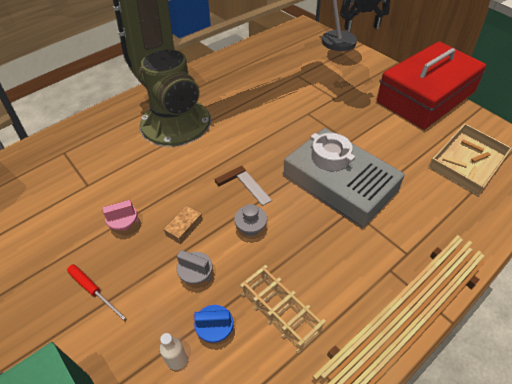

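The top view shows the grey bar cartridge at (342,178), the plug at (275,187) and the collar at (165,184), with its ears near (163,161) and (167,206). The scene view agrees. Next I'll zoom in on both and measure.

Run:
```python
from h import *
T=cv2.imread("pics/top0.png");S=cv2.imread("pics/scene0.png")
def crop(I,u,v,r=32): return cv2.resize(I[v-r:v+r,u-r:u+r],(384,384),interpolation=cv2.INTER_CUBIC)
cv2.imwrite("pics/z.png",np.vstack([np.hstack([crop(T,342,178),crop(T,165,184)]),np.hstack([crop(S,195,267),crop(S,332,152)])])[:, :]) 
z=cv2.imread("pics/z.png");cv2.imwrite("pics/z.png",cv2.resize(z,(600,600)))
```

```text
(no output)
```

View pics/z.png

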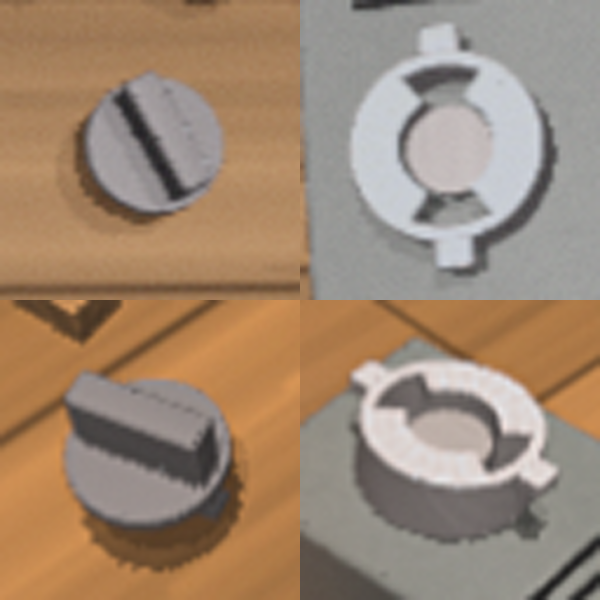

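```bash
cat > m.py <<'E'
from h import *
from scipy.optimize import least_squares
def circ(n,mask,z,r):
    c=max(cv2.findContours(mask.astype(np.uint8),0,1)[0],key=cv2.contourArea).reshape(-1,2)
    P=plane(n,c,z)[:,:2]
    s=least_squares(lambda p:np.hypot(*(P-p).T)-r,np.median(P,0),loss="soft_l1",f_scale=.001)
    return s.x,np.median(abs(s.fun)),P
def win(I,u,v,r=32):
    M=np.zeros(I.shape[:2],bool);M[v-r:v+r,u-r:u+r]=1;return M
E
python3 - <<'E'
from m import *
I={n:cv2.imread(f"pics/{n}0.png") for n in("top","scene")}
for n,cu,pl,co in(("top",(342,178),(275,187),(165,184)),("scene",(195,267),(251,221),(332,152))):
    H=cv2.cvtColor(I[n],cv2.COLOR_BGR2HSV); g=H[...,1]<55
    x,e,_=circ(n,g&win(g,*cu,24),.046,.04);print(n,"cart",x.round(4),e.round(4))
    x2,e,_=circ(n,g&win(g,*pl,24),.046,.04);print(n,"plug",x2.round(4),e.round(4))
    b=(H[...,2]>185)&(H[...,1]<45)&win(g,*co,32)
    b=cv2.morphologyEx(b.astype(np.uint8),cv2.MORPH_CLOSE,np.ones((3,3)))
    x,e,P=circ(n,b,.112,.052);d=P-x;r=np.hypot(*d.T);a=np.arctan2(d[:,1],d[:,0])[r>.058]
    print(n,"collar",x.round(4),e.round(4),"ears",np.degrees(a).round(),(r[r>.058]*1e3).round())
    print(" axis",np.degrees(np.angle(np.mean(np.exp(2j*a)))/2))
    # dark side of bar
    v=H[...,2]; dk=(v<(85 if n=="top" else 95))&g&win(g,*cu,20)
    k,l,s,_=cv2.connectedComponentsWithStats(dk.astype(np.uint8)); j=1+np.argmax(s[1:,4])
    yx=np.argwhere(l==j)[:,::-1]; bx=cv2.boxPoints(cv2.minAreaRect(yx.astype(np.float32)))
    print(" dark",len(yx),bx.round(1).tolist());
    for z in(.064,):
        Q=plane(n,yx,z)[:,:2];w,V=np.linalg.eigh(np.cov(Q.T));print(" barangle",np.degrees(np.arctan2(V[1,1],V[0,1])))
E
```

```text
top cart [ 0.5076 -0.265 ] 0.0012
top plug [ 0.4838 -0.0842] 0.0012
top collar [0.4812 0.1974] 0.0026 ears [   3.    5.    7.   10.   12.   12.   13.  178.  178. -179. -177. -175.
 -173. -171. -168. -168. -167.   -2.   -2.    1.] [65. 63. 63. 64. 64. 61. 59. 60. 62. 65. 65. 65. 65. 66. 64. 61. 59. 60.
 62. 65.]
 axis 5.94262986393374
 dark 79 [[333.6000061035156, 166.39999389648438], [336.79998779296875, 164.60000610351562], [349.3999938964844, 186.8000030517578], [346.29998779296875, 188.5]]
 barangle -152.34197605989036
scene cart [ 0.508  -0.2669] 0.0014
scene plug [ 0.4854 -0.0857] 0.0016
scene collar [0.479  0.1982] 0.0024 ears [ 179. -176. -175. -170. -167.   -2.   -2.   -1.    3.    8.   12.   14.
  180.] [64. 63. 65. 64. 62. 60. 64. 65. 65. 64. 65. 61. 59.]
 axis 4.806244339820278
 dark 218 [[176.3000030517578, 270.20001220703125], [178.0, 257.8999938964844], [209.8000030517578, 262.20001220703125], [208.10000610351562, 274.6000061035156]]
 barangle -149.26322705996466
```

Run:
```python
from m import *
print(tip_reach() if callable(tip_reach) else tip_reach, sense()["qpos"])
# top-edge of bar at z=.082 : subpixel edge from gradient across the line
for n,a,b in(("top",(337.7,165.2),(350.1,186.9)),("scene",(178,256.5),(205,267.6))):
    G=cv2.GaussianBlur(cv2.cvtColor(cv2.imread(f"pics/{n}0.png"),cv2.COLOR_BGR2GRAY),(0,0),.6).astype(np.float32)
    a,b=np.array(a),np.array(b);t=(b-a)/np.linalg.norm(b-a);nn=np.array([-t[1],t[0]])
    s=np.linspace(.15,.85,30);o=np.arange(-4,4.01,.25);p=a+s[:,None]*(b-a)
    q=p[:,None]+o[None,:,None]*nn; V=cv2.remap(G,q[...,0].astype(np.float32),q[...,1].astype(np.float32),1)
    g=np.gradient(V,axis=1); sg=np.sign(g.sum(0)[np.argmax(abs(g.sum(0)))]); k=np.argmax(g*sg,1)
    e=p+o[k][:,None]*nn; P=plane(n,e,.082)[:,:2]
    vx,vy,x0,y0=cv2.fitLine(P.astype(np.float32),cv2.DIST_HUBER,0,.001,.001).ravel()
    c=np.array([.5078,-.266]);d=(c-[x0,y0])@[-vy,vx]
    print(n,"angle",np.degrees(np.arctan2(vy,vx)),"edge->centre mm",d*1e3,"offs px",o[k].mean(),o[k].std())
# collar centre: ear-free contour points, free radius
for n,co in(("top",(165,184)),("scene",(332,152))):
    H=cv2.cvtColor(cv2.imread(f"pics/{n}0.png"),cv2.COLOR_BGR2HSV)
    b=((H[...,2]>185)&(H[...,1]<45)&win(H,*co,32)).astype(np.uint8);b=cv2.morphologyEx(b,3,np.ones((3,3)))
    x,e,P=circ(n,b,.112,.052);ax=np.radians(5.4);d=P-x
    k=abs(np.sin(np.arctan2(d[:,1],d[:,0])-ax))>.35
    s=least_squares(lambda p:np.hypot(*(P[k]-p[:2]).T)-p[2],[*x,.052],loss="soft_l1",f_scale=.001);print(n,s.x.round(4),abs(s.fun).mean())
    E=P[(np.hypot(*d.T)>.062)];E=[E[(E-x)[:,0]>0].mean(0),E[(E-x)[:,0]<0].mean(0)];v=E[0]-E[1];print(" ears mid",(E[0]+E[1])/2,"axis",np.degrees(np.arctan2(v[1],v[0])))
```

```text
0.017 [ 1.43667541e+00  4.07794292e-02  8.39207236e-02 -4.26600786e-04
 -1.61552384e+00 -3.33693077e-01]
top angle 27.830347 edge->centre mm -9.483183615192653 offs px 0.575 0.21554195260629275
scene angle 27.641478 edge->centre mm 9.266861953514463 offs px 0.03333333333333333 0.27182510717166813
top [0.4813 0.1971 0.0495] 0.0005413690410815891
 ears mid [0.4808519  0.19736352] axis 5.1541893712275435
scene [0.4787 0.198  0.0496] 0.0008066751614873783
 ears mid [0.47932989 0.19792874] axis 4.263539617404574
```

```bash
python3 -m pendant '{"delta_pos":[[-0.054,0,0.057],[-0.054,0,0.057],[-0.054,0,0.057],[-0.054,0,0.057],[-0.054,0,0.057],[-0.054,0,0.057],[-0.054,0,0.057],[-0.054,0,0.057],[-0.054,0,0.057],[-0.054,0,0.057],[-0.054,0,0.057],[-0.054,0,0.057]],"turn":[0,0,0,0,0,0,0,0,0,0,0,0],"hand":[-1,-1,-1,-1,-1,-1,-1,-1,-1,-1,-1,-1]}'
```

```text
clock: 1.6
eef_pos: [0.4731, -0.1435, 0.2256]
eef_rot: [-0.467, -1.961, 1.961]
ft_force: [2.1, 1.8, -0.4]
grip_width: 0.0853
```

```bash
python3 -m pendant '{"delta_pos":[[-0.0383,0,0.0417],[-0.0383,0,0.0417],[-0.0383,0,0.0417],[0,0,0],[0,0,0],[0,0,0],[0,0,0],[0,0,0],[0,0,0],[0,0,0]],"turn":[0,0,0,-0.0757,-0.0757,-0.0757,-0.0757,-0.0757,-0.0757,0],"hand":[-1,-1,-1,-1,-1,-1,-1,-1,-1,-1]}'
cat > st.py <<'E'
from h import *
def st(tx=None,yaw=None):
    s=sense();R=cv2.Rodrigues(np.array(s["eef_rot"],float))[0];p=np.array(s["eef_pos"])
    y=np.degrees(np.arctan2(R[1,2],R[0,2]))
    print("pos",p.round(4),"yaw",y.round(2),"q",np.array(s["qpos"]).round(2),"F",np.array(s["ft_force"]).round(1),"w",round(s["grip_width"],4),"t",s["clock"])
    if tx is not None: print("delta units",((R.T@(np.array(tx)-p))/.75).round(4))
    if yaw is not None: print("turn",round(-((yaw-y+180)%360-180)/120,4))
E
python3 -c "
from st import *
st([.5078,-.266,.069],-62.3)"
```

```text
clock: 2.85
eef_pos: [0.5075, -0.264, 0.2254]
eef_rot: [-0.481, 1.953, -1.952]
ft_force: [-0.2, -0.0, -0.5]
grip_width: 0.0858
pos [ 0.5075 -0.264   0.2254] yaw -62.38 q [-0.13 -0.03  0.01 -0.   -1.62  2.18] F [-0.2 -0.  -0.5] w 0.0858 t 2.85
delta units [0.0008 0.2085 0.0027]
turn -0.0006
```

```bash
python3 -m pendant '{"delta_pos":[[0,0.06,0.0027],[0,0.06,0],[0,0.06,0],[0,0.0285,0],[0,0,0],[0,0,0],[0,0,0],[0,0,0],[0,0,0],[0,0,0],[0,0,0]],"turn":[0,0,0,0,0,0,0,0,0,0,0],"hand":[-1,-1,-1,-1,-1,1,1,1,1,1,1]}' 60
python3 -c "
from st import *
st([.5078,-.266,.069],-62.3)"
```

```text
clock: 4.22
eef_pos: [0.509, -0.2661, 0.0703]
eef_rot: [-0.48, 1.95, -1.952]
ft_force: [0.1, 0.7, 5.1]
grip_width: 0.018
pos [ 0.509  -0.2661  0.0703] yaw -62.29 q [-0.13  0.01 -0.23  0.   -1.33  2.19] F [0.1 0.7 5.1] w 0.018 t 4.225
delta units [ 0.0013  0.0018 -0.0008]
turn 0.0001
```

```bash
python3 -m pendant '{"delta_pos":[[0,-0.03,0],[0,-0.06,0],[0,-0.06,0],[0,-0.06,0],[0,0,0]],"turn":[0,0,0,0,0],"hand":[1,1,1,1,1]}' && python3 -m pendant '{"delta_pos":[[-0.0318,0,-0.0706],[-0.0318,0,-0.0706],[-0.0318,0,-0.0706],[-0.0318,0,-0.0706],[-0.0318,0,-0.0706],[-0.0318,0,-0.0706],[-0.0318,0,-0.0706],[-0.0318,0,-0.0706],[0,0,0],[0,0,0],[0,0,0],[0,0,0]],"turn":[0,0,0,0,0,0,0,0,0.0637,0.0637,0.0637,0],"hand":[1,1,1,1,1,1,1,1,1,1,1,1]}'
python3 - <<'E'
from st import *
st([.480,.1975,.2254],-85.2)
T=read_camera("top");S=read_camera("scene");cv2.imwrite("pics/top1.png",T);cv2.imwrite("pics/scene1.png",S)
a=cv2.resize(T[110:250,100:240],(400,400));u,v=proj("scene",[.48,.1975,.16])[0].astype(int);b=cv2.resize(S[v-70:v+70,u-70:u+70],(400,400),interpolation=2);print(u,v)
cv2.imwrite("pics/c1.png",np.hstack([a,b]))
E
```

```text
clock: 4.85
eef_pos: [0.5097, -0.2665, 0.2308]
eef_rot: [-0.475, 1.946, -1.953]
ft_force: [-1.1, 0.6, -0.6]
grip_width: 0.0172
clock: 6.35
eef_pos: [0.48, 0.1977, 0.2251]
eef_rot: [-0.095, 2.178, -2.181]
ft_force: [-0.4, 0.2, -1.9]
grip_width: 0.0179
pos [0.48   0.1977 0.2251] yaw -85.16 q [ 0.78 -0.17 -0.12 -0.   -1.63  0.88] F [-0.4  0.2 -1.9] w 0.0179 t 6.35
delta units [ 0.     -0.0004  0.0003]
turn 0.0004
334 131
```

View pics/c1.png

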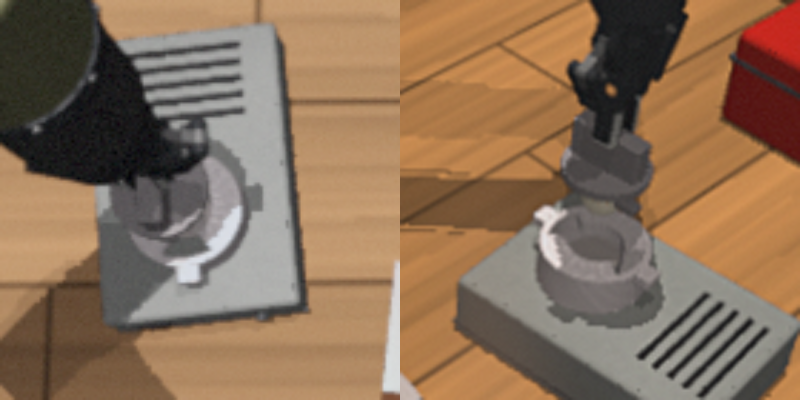

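The crop shows the cartridge held upright above the collar, with the head spanning crop x 561–653. I'll compare that with the predicted projection.

Run:
```python
from m import *
a=np.linspace(0,2*np.pi,360)
for z in(.1908,.2008):
    Q=proj("scene",np.c_[.48+.04*np.cos(a),.1977+.04*np.sin(a),0*a+z]);q=(Q-[264,61])*400/140;print("pred crop u",q[:,0].min()+400,q[:,0].max()+400,"v",q[:,1].min(),q[:,1].max())
for d in([.002,0],[0,.002]): print((proj("scene",[.48+d[0],.1977+d[1],.2])-proj("scene",[.48,.1977,.2]))*2.857)
```

```text
pred crop u 560.5435376582803 653.4697129562003 v 145.73071333535054 205.0346672763432
pred crop u 561.7534873565876 655.3571946271517 v 136.6696687574386 195.88880255363142
[[1.73321838 1.13462647]]
[[ 1.56982593 -0.95010194]]
```

```bash
python3 -m pendant '{"delta_pos":[[0,0.03,0],[0,0.02,0],[0,0.015,0],[0,0.01,0],[0,0.006,0],[0,0,0]],"turn":[0,0,0,0,0,0],"hand":[1,1,1,1,1,1]}' 80
python3 -c "
from st import *
st([.480,.1975,.150],-85.2)"
```

```text
clock: 7.2
eef_pos: [0.4808, 0.1978, 0.1667]
eef_rot: [-0.09, 2.178, -2.178]
ft_force: [-1.2, -0.4, 1.1]
grip_width: 0.0171
pos [0.4808 0.1978 0.1667] yaw -85.22 q [ 0.78 -0.17 -0.23  0.   -1.52  0.88] F [-1.2 -0.4  1.1] w 0.0171 t 7.2
delta units [0.0011 0.0223 0.0003]
turn -0.0002
```

```bash
python3 -m pendant '{"delta_pos":[[0,0.006,0],[0,0.006,0],[0,0.006,0],[0,0.005,0],[0,0,0],[0,0,0]],"turn":[0,0,0,0,0,0],"hand":[1,1,1,1,1,1]}' 100
python3 -c "
from st import *
st([.480,.1975,.150],-85.2)"
```

```text
clock: 7.95
eef_pos: [0.4818, 0.1984, 0.1505]
eef_rot: [-0.087, 2.179, -2.175]
ft_force: [0.3, 0.3, 6.8]
grip_width: 0.0163
pos [0.4818 0.1984 0.1505] yaw -85.22 q [ 0.78 -0.17 -0.25  0.   -1.48  0.88] F [0.3 0.3 6.8] w 0.0163 t 7.95
delta units [0.0025 0.0006 0.0009]
turn -0.0002
```

```bash
python3 -m pendant '{"delta_pos":[[0,0,0],[0,0,0],[0,0,0],[0,0,0],[0,0,0],[0,0,0],[0,0,0],[0,0,0],[0,0,0],[0,0,0],[0,0,0]],"turn":[0.075,0.075,0.075,0.075,0.075,0.075,0.075,0.075,0.075,0.075,0],"hand":[1,1,1,1,1,1,1,1,1,1,1]}' 100
python3 - <<'E'
from st import *
st([.480,.1975,.158],-175.2); print(sense()["torque"])
S=read_camera("scene");cv2.imwrite("pics/c2.png",cv2.resize(S[81:221,264:404],(500,500),interpolation=2))
E
```

```text
clock: 9.32
eef_pos: [0.4815, 0.1981, 0.1503]
eef_rot: [-1.171, -1.272, 1.267]
ft_force: [-0.5, 1.0, 6.3]
grip_width: 0.0167
pos [0.4815 0.1981 0.1503] yaw -175.32 q [ 0.78 -0.17 -0.26  0.   -1.49 -0.7 ] F [-0.5  1.   6.3] w 0.0167 t 9.325
delta units [-0.0006 -0.0102  0.0021]
turn -0.001
[-0.07007057 -0.00262435 -0.08210794]
```

View pics/c2.png

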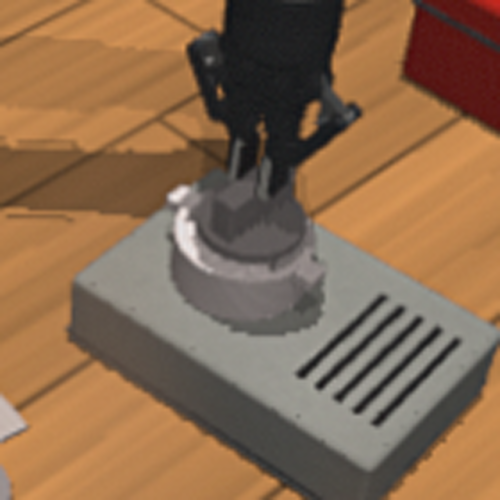

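The bar has turned with the gripper and now lies across the ear line, with the head sunk near the collar. Next I'll let it up gently.

```bash
python3 -m pendant '{"delta_pos":[[0,-0.004,0],[0,-0.004,0],[0,-0.003,0],[0,0,0],[0,0,0]],"turn":[0,0,0,0,0],"hand":[1,1,1,1,1]}' 100
python3 -c "
from st import *
st([.480,.1975,.158],-175.2)"
```

```text
clock: 10.0
eef_pos: [0.4808, 0.1982, 0.1569]
eef_rot: [-1.169, -1.271, 1.27]
ft_force: [2.5, 3.2, -1.2]
grip_width: 0.0163
pos [0.4808 0.1982 0.1569] yaw -175.23 q [ 0.78 -0.17 -0.24 -0.   -1.5  -0.7 ] F [ 2.5  3.2 -1.2] w 0.0163 t 10.0
delta units [-0.0008 -0.0015  0.0011]
turn -0.0002
```

```bash
python3 -m pendant '{"delta_pos":[[0,0,0],[0,0,0],[0,0,0],[0,0,0],[0,0,0],[0,-0.06,0],[0,-0.08,0],[0,-0.03,0],[0,0,0]],"turn":[0,0,0,0,0,0,0,0,0],"hand":[-0.3,-0.3,-0.3,-0.3,-0.3,-0.3,-0.3,-0.3,-0.3]}' 40
python3 -m pendant '{"delta_pos":[[0.03,0,-0.06],[0.03,0,-0.06],[0.03,0,-0.06],[0.03,0,-0.06],[0,0,0]],"turn":[0,0,0,0,0],"hand":[-0.3,-0.3,-0.3,-0.3,-0.3]}'
python3 - <<'E'
from st import *
st()
T=read_camera("top");S=read_camera("scene");cv2.imwrite("pics/top3.png",T);cv2.imwrite("pics/scene3.png",S)
r=lambda I:cv2.resize(I,(400,400),interpolation=2)
cv2.imwrite("pics/c3.png",np.hstack([r(T[140:230,120:210]),r(S[107:197,287:377])]))
E
```

```text
clock: 11.12
eef_pos: [0.4811, 0.1982, 0.2869]
eef_rot: [-1.169, -1.274, 1.267]
ft_force: [-0.2, -0.6, -0.8]
grip_width: 0.0556
clock: 11.75
eef_pos: [0.6539, 0.3043, 0.2746]
eef_rot: [-1.165, -1.259, 1.281]
ft_force: [-0.7, 0.3, -2.8]
grip_width: 0.0555
pos [0.6539 0.3043 0.2746] yaw -175.22 q [ 0.71  0.4   0.6  -0.   -1.78 -0.63] F [-0.7  0.3 -2.8] w 0.0555 t 11.75
```

View pics/c3.png

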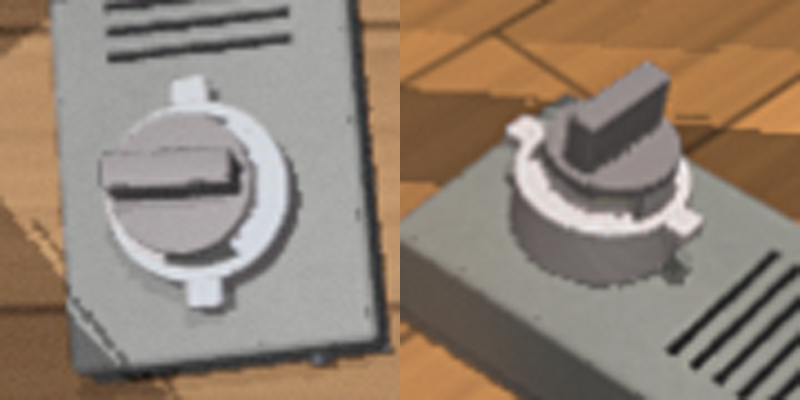

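Run:
```python
from h import *
a=np.linspace(0,2*np.pi,200);th=np.radians(94.8);c=np.array([.4805,.1977])
R=np.array([[np.cos(th),-np.sin(th)],[np.sin(th),np.cos(th)]])
out=[]
for n,(x,y) in(("top",(120,140)),("scene",(287,107))):
    I=cv2.resize(cv2.imread(f"pics/{n}3.png")[y:y+90,x:x+90],(400,400),interpolation=2)
    def dr(P,z,col): 
        q=(proj(n,np.c_[P,np.full(len(P),z)])-[x,y]+.5)*400/90; cv2.polylines(I,[q.astype(np.int32)],True,col,1)
    C=c+.04*np.c_[np.cos(a),np.sin(a)]
    dr(C,.134,(0,0,255));dr(C,.124,(0,200,255));dr(c+np.array([[.035,.01],[-.035,.01],[-.035,-.01],[.035,-.01]])@R.T,.170,(0,255,0))
    dr(c+.052*np.c_[np.cos(a),np.sin(a)],.112,(255,0,0)); out.append(I)
cv2.imwrite("pics/c4.png",np.hstack(out))
```

```text
(no output)
```

View pics/c4.png

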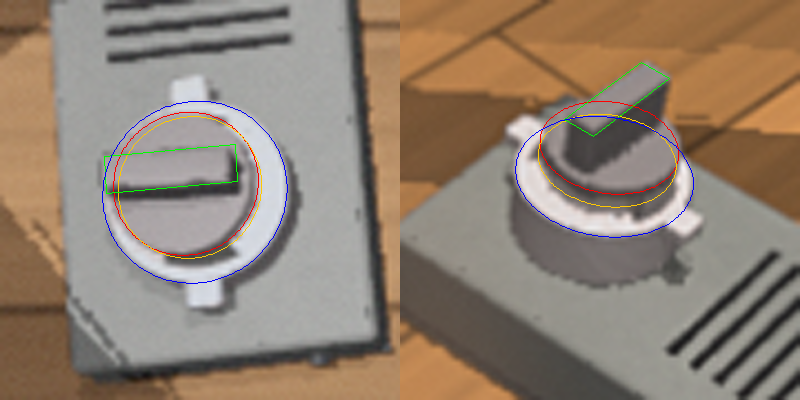

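Run:
```python
from m import *
T=cv2.imread("pics/top3.png");g=cv2.cvtColor(T,cv2.COLOR_BGR2HSV)[...,1]<55
print("plug",circ("top",g&win(g,275,187,24),.046,.04)[0])
print(finish_job())
```

```text
plug [ 0.4838449  -0.08405339]
the job is handed in; nothing more can be done
None
```

The cartridge is in the extractor's socket and looks locked. I gripped it by the bar, lowered it through the keyways, pushed it about 18 mm against the spring and turned it 90° clockwise. I then let it up, released it and moved the arm clear. The job was handed in at about 12 s on the robot's clock, and no verdict was reported.

- **Spring and click:** the force reading was 6–7 N upward while pushed in. It fell to about −1 N after letting up, which fits the lugs resting in the notches.
- **Height:** after release, outlines drawn for a foot height of 88 mm matched the cartridge in both views. I saw no noticeable tilt, but judged that by eye from the outlines.
- **Small disagreements:** the top view put the cartridge's axis about 3 mm off the collar centre and its bar about 3–4° off square. Both are within the limits.
- **Plug:** it is where it was at the start, to within about 0.2 mm.

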